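# Set the strap guide's stay to the red hole

## Robot

A 6-joint arm with a two-finger parallel gripper is mounted at the origin on a cart in front of the work surface, level with it; the furniture and walls round the work are solid. World frame = base frame: x ahead of the robot, y to its left, z up, the work surface at z = 0. Lengths are in mm, angles in rad, forces in N, time in s.
With the tool pointing down it reaches from about 400 to 925 mm from the base axis. Payload 12.5 kg.
Tool frame: the origin (TCP) lies between the finger pads; the fingertips stand 11 mm ahead of it and the grasp point (between the pads) lies 8 mm behind it (env.tip_extent is the distance from the TCP to the fingertips, in mm); x points along the fingers, z is the direction in which the jaws open and shut, and the axes are right-handed (so a half turn about x gives the same grasp; the last joint's range is limited). The gripper opens to 95 mm and grips with 3 to 60 N. Pads are 20 mm wide; open, the fingers measure 119 mm over their backs; the gripper's body (75 mm by 180 mm) begins 59 mm behind the grasp point.
Start: joints at [-1.246, 0.491, 1.559, -0, 1.092, -0.106], TCP at [261.022, -567.902, 225.661] pointing down, gripper open.
Joint ranges: [-3.1, 3.1], [-0.84, 2.19], [0.05, 2.79], [-1.13, 4.28], [0.06, 2.93], [-2.69, 2.69]. Speed limits (rad/s): [2.22, 2.22, 2.79, 3.14, 3.14, 3.14].

## Interface

Orientations are given as [roll, pitch, yaw] about the fixed x, y, z axes, in that order (R = Rz(yaw) Ry(pitch) Rx(roll)).
In Python, from cell import status, imaging, env gives the robot as it stands. The module is installed in compiled form; this text tells all that it offers.
- The arm moves only by the tool apply_moves, never from a script. Its argument "increments" is a list of rows, each a list of 5 numbers: the closure, from 0 (fully open) to 1 (shut), then the shift along the tool's x, y, z in mm, then the turn about the tool's x in degrees. A call has 1 to 10 rows; each row shifts and turns the commanded pose from where the row before left it, along the tool's axes as they then stand; what a row does not reach is not made up. A row lasts 1/10 s, in which the tool goes at most 50 mm and 8.59 degrees, less where a joint would pass 70% of its speed; a pose out of reach is approached as far as the arm can. A call with a gripper value outside its range is refused whole. The fingers move at their own pace and stop on an object; the grip force is fixed at half the most. Time passes only in rows, so rows that do not move let the fingers close. It gives the time, the measured TCP pose, the force and the opening at its end, in the units of the state.
- status.state(): the state, without advancing time (a new reading comes with each control period).
- imaging.read_camera(name): name is "side" or "top"; returns a dict with "pixels" (384x512x3 uint8, red, green, blue), "fovy" (degrees; the focal length in pixels is half the picture's height over the tangent of half this angle, whatever the lens; pixels are square), "cx", "cy" (the principal point, pixels), "R" (3x3) and "t" (3): a world point X has camera coordinates R X + t. Camera axes: x right, y down, z forward; pixel columns grow to the right and rows downward; lengths in mm; the calibration is good to about 2 mm. A picture is of the moment at which its call begins. There is no depth.
- env.job_done(): hands the job in, once; it reports no verdict.
The state is a dict: "t": time; "joints": joint angles; "qvel": joint speeds; "tau": joint torques, N m; "eef_pos": TCP position; "tcp_rot": TCP orientation; "ft_force": force on the tool from outside, world axes, zero at the start; "moment": the same for the moment, N m; "opening": opening from 0.0 (shut) to 1.0 (fully open).
Only numpy, scipy, OpenCV 4.12 (cv2) and the standard library are available. Lean on these libraries where they do the work, as an engineer would, in place of code of your own. Each camera call takes 0.05 s, during which the arm holds its last target. There are 200 camera calls.

## Task

The sliding fence of the strap guide stands too wide and its stay bar is lying loose on top of the peg. Lift the stay bar by its black knob, draw it along until the red-ringed hole is over the peg, and lower that hole fully down over the peg so the bar lies flat and holds the opening; then let go.

Things in the scene. Friction and masses are not known exactly. Their poses are not given: they have to be found in the camera images.
- knob (a point): Grip point on the axis of the black upright knob (16 mm diameter, 44 mm tall, 24 mm foot) on the stay bar's free end, 26 mm above the bar's top face. The bar is hinged on the sliding fence 215 mm away along +y: it lifts there up to 0.8 rad, falls by its weight (0.12 kg), cannot swing sideways. Axes: y along the bar towards the hinge, x across it, z up out of its top. Pulling it slides the fence.
- red_hole (a point): Centre of the red-ringed hole, at the underside of the flat aluminium bar (36 mm wide, 6 mm thick, 247 mm long). The bar has three round 21 mm holes 30 mm apart: ringed white (nearest the hinge), red (middle), blue (nearest the knob). This point lies 105 mm from the knob point along the bar's +y and 32 mm below it along the bar's z. Axes as the bar's.
- peg (a point): Foot of the fixed upright steel peg, on top of the fixed wooden fence, 42 mm above the table. Peg: 11 mm diameter, 15 mm tall, upper 8 mm tapering to a 4 mm tip. Axes: y along the slide from fixed to sliding fence, parallel to the bar; z up. With a hole fully down the bar is level, its underside 0.5 mm above this point. The guide (green base 84 x 235 mm, fences 78 mm long) is fixed to the table.
- fence (a joint): Slide of the fence that carries the bar, in m: 0 when the red hole is on the peg (opening between the fences 90 mm), -0.030 with the white hole, +0.030 with the blue; range -0.09 (fences touching) to 0.08. It grows along the peg's +y as the opening widens. Friction 1 to 2 N; it stays where it is left.

How it is judged (in metres and radians):
At the end, for the whole second after the job is handed in: The red-ringed hole is down over the peg: its centre within 10 mm of the peg's axis, the bar's underside there less than 4 mm above the fixed fence's top, the bar level within 0.05 rad, and the sliding fence at rest (horizontal distance between red_hole and peg below 0.01 m and z of red_hole in the frame of peg below 0.004 m and angle between knob's own z axis and vertical below 0.05 rad and velocity of joint fence between -0.01 and 0.01 m/s); the robot touches nothing.
It also fails if it takes over 32 s, if anything falls off the work surface, if the arm or the gripper's body presses on something with over 40 N, if the wrist force passes 120 N, or if a joint passes its speed limit or range.

## Working session

There is one attempt and no reset: what is moved stays moved. The work goes in short steps, Python scripts to look and compute and a tool call to move; the robot and the scene stay as the last step left them, time stands still between calls to the robot, and variables do not carry over. Pictures are saved under pics/ and viewed, about 8 in all and at most 12, crops included, and the job is handed in when it is done.

Besides the shell and the picture viewer there is one more tool, called after "Emit:" by a JSON object that holds its "method" and its "body". apply_moves: Moves the arm, as the interface text tells. Its arguments: {"type":"object","properties":{"increments":{"type":"array"}},"required":["increments"]}

```bash
mkdir -p pics
cat > h.py <<'E'
import numpy as np, cv2
from cell import status, imaging, env
def grab(n,f=None):
    d=imaging.read_camera(n); d['f']=192/np.tan(np.radians(d['fovy'])/2)
    d['R']=np.array(d['R']);d['t']=np.array(d['t'])
    if f: cv2.imwrite(f,d['pixels'][:,:,::-1])
    return d
def proj(d,X):
    c=d['R']@np.array(X,float)+d['t']; return np.array([d['cx'],d['cy']])+d['f']*c[:2]/c[2]
def ray(d,u,v):
    r=d['R'].T@np.array([(u-d['cx'])/d['f'],(v-d['cy'])/d['f'],1]); return -d['R'].T@d['t'],r
def atz(d,u,v,z):
    o,r=ray(d,u,v); return o+r*(z-o[2])/r[2]
def tri(rays):
    A=np.zeros((3,3));b=np.zeros(3)
    for o,r in rays:
        r=r/np.linalg.norm(r);P=np.eye(3)-np.outer(r,r);A+=P;b+=P@o
    X=np.linalg.solve(A,b)
    return X,[np.linalg.norm((np.eye(3)-np.outer(r,r)/(r@r))@(X-o)) for o,r in rays]
def crop(d,u,v,w,hh,s,f):
    cv2.imwrite(f,cv2.resize(d['pixels'][v:v+hh,u:u+w,::-1],None,fx=s,fy=s,interpolation=cv2.INTER_CUBIC))
E
python3 - <<'E'
from h import *
a=grab('top');b=grab('side')
cv2.imwrite('pics/a.png',np.vstack([a['pixels'],b['pixels']])[:,:,::-1][:, :] if 0 else cv2.resize(np.hstack([a['pixels'],b['pixels']])[:,:,::-1],(800,300),interpolation=cv2.INTER_AREA))
for d in(a,b):print(d['f'],d['cx'],d['cy'],-d['R'].T@d['t'],d['R'][2])
cv2.imwrite('pics/top.png',a['pixels'][:,:,::-1]);cv2.imwrite('pics/side.png',b['pixels'][:,:,::-1])
print(status.state())
E
```

```text
490.01017897488833 261.4186587497949 186.98918247200487 [371.64104128 350.11232429 934.91565722] [ 0.08371307  0.03269876 -0.99595327]
385.0901856098671 250.14833622185478 187.43618920224648 [ 159.64483033 1013.22764876  514.98518098] [ 0.36018584 -0.76931289 -0.52765883]
{'t': 0.1, 'joints': array([-1.24559186e+00,  4.91462548e-01,  1.55939931e+00,  1.04797956e-05,
        1.09166902e+00, -1.05631813e-01]), 'qvel': array([-1.03041169e-03, -2.69334756e-03, -8.07679170e-04, -3.96768681e-05,
       -1.26111717e-04, -4.68701451e-04]), 'tau': array([ 4.71073654e-03, -6.13621688e+01, -2.58605665e+01,  6.94179442e-02,
        4.70067433e-02, -4.86775787e-05]), 'eef_pos': array([ 260.9591797 , -567.6909116 ,  225.13927257]), 'tcp_rot': array([3.0260539 , 1.56985806, 1.88608902]), 'ft_force': array([ 0.16036946, -0.89059263, -0.03965567]), 'moment': array([ 0.02175107, -0.06069768,  0.00805297]), 'opening': 1.0001843644552453}
```

View pics/a.png

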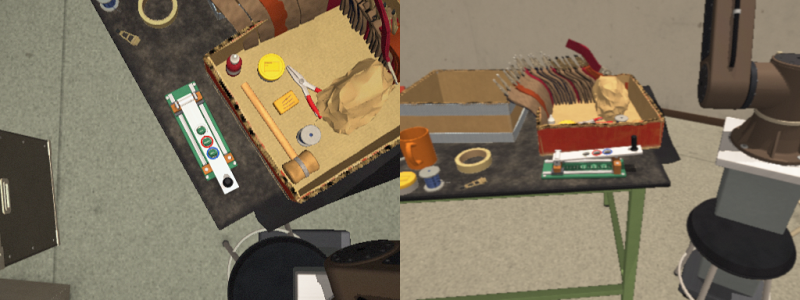

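The guide lies at the table edge. In the top view the knob is near (290,233). In the side view it is near (298,183). Next I'll enlarge both.

Run:
```python
import cv2,numpy as np
a=cv2.imread('pics/top.png')[98:248,200:320];b=cv2.imread('pics/side.png')[165:240,170:310]
A=cv2.resize(a,None,fx=4,fy=4,interpolation=cv2.INTER_CUBIC);B=cv2.resize(b,None,fx=5,fy=5,interpolation=cv2.INTER_CUBIC)
cv2.imwrite('pics/ta.png',A);cv2.imwrite('pics/sb.png',B)
```

```text
(no output)
```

View pics/ta.png

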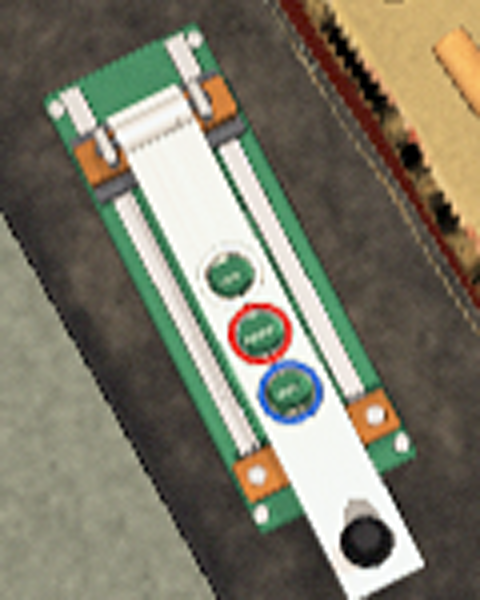

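View pics/sb.png

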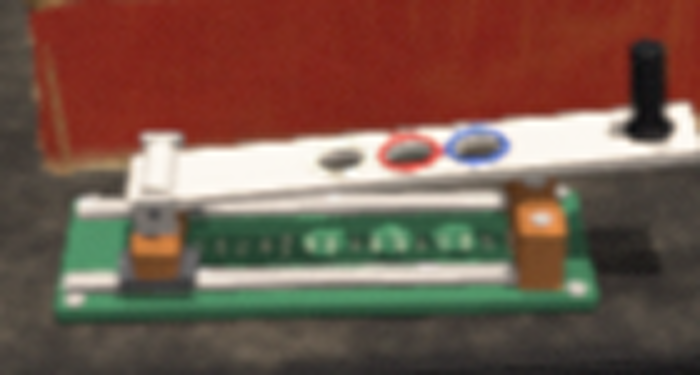

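The enlarged views show the bar resting on the peg between the blue hole and the knob, so the bar must be drawn toward the knob. Full-frame pixels:
- **Top view:** knob top (291.5,232.5), red (265,181.3), blue (272.8,196), white (257.5,166.3), fixed-fence screws (264.5,217) and (293.8,201.5).
- **Side view:** knob top (299.6,174), red (251.8,195.4), blue (265.6,194.2), near screw (278,208.6).

Run:
```python
from h import *
a=grab('top');b=grab('side')
T=lambda u,v:ray(a,200+u/4-.4,98+v/4-.4)
S=lambda u,v:ray(b,170+u/5-.4,165+v/5-.4)
P={}
for n,t,s in [('knobtop',(366,538),(648,46)),('red',(260,333),(409,152)),('blue',(291,392),(478,146)),('white',(230,273),(342,158)),('screw',(258,476),(540,218))]:
    P[n],e=tri([T(*t),S(*s)]);print(n,P[n].round(1),np.round(e,1))
for u,v in [(258,476),(375,414)]: print('screw z44',atz(a,200+u/4-.4,98+v/4-.4,44).round(1))
m=(atz(a,200+258/4-.4,98+476/4-.4,44)+atz(a,200+375/4-.4,98+414/4-.4,44))/2
d=P['white']-P['blue'];print('bar dir',d,np.linalg.norm(d),np.degrees(np.arctan2(d[1],d[0])), 'peg',m)
# hinge end / green base corners at z~?
for c in [(45,100),(195,25),(262,533),(415,450)]: print('base',atz(a,200+c[0]/4-.4,98+c[1]/4-.4,8).round(1))
```

```text
knobtop [365.8 326.9 108.9] [0.4 0.4]
red [456.4 373.2  57.4] [0.2 0.2]
blue [429.7 359.1  59.6] [0.1 0.1]
white [483.1 386.8  54.9] [0.9 0.9]
screw [393.1 374.2  41.8] [0.5 0.5]
screw z44 [392.6 374.   44. ]
screw z44 [421.1 321.1  44. ]
bar dir [53.3985074  27.73738878 -4.70314487] 60.356299592107526 27.449227054870185 peg [406.87154828 347.54452557  44.        ]
base [573.5 479.1   8. ]
base [610.3 407.2   8. ]
base [366.6 372.9   8. ]
base [406.3 301.    8. ]
```

Run:
```python
from h import *
a=grab('top');b=grab('side')
cv2.imwrite('pics/box.png',cv2.resize(np.hstack([a['pixels'][60:270,250:460],b['pixels'][40:250,140:360]])[:,:,::-1],None,fx=1.8,fy=1.8,interpolation=cv2.INTER_CUBIC))
X,e=tri([ray(a,372,255),ray(b,336,157)]);print('corner',X,e)
X,e=tri([ray(a,454,122),ray(b,269,122)]);print('rock',X,e)
for z in(60,100,130):print(z,atz(a,262,77,z).round(),atz(a,372,255,z).round())
print(proj(a,[365.5,326.1,92]),proj(b,[365.5,326.1,92]))
```

```text
corner [324.52153109 188.60092784  93.56792037] [np.float64(3.6220513942038), np.float64(3.6220513942038397)]
rock [555.77373075  44.68482194  88.79374789] [np.float64(2.039087361557035), np.float64(2.0390873615571374)]
60 [647. 380.  60.] [326. 183.  60.]
100 [634. 378. 100.] [328. 191. 100.]
130 [625. 377. 130.] [330. 196. 130.]
[291.21920276 232.02311311] [299.08586392 180.52415992]
```

View pics/box.png

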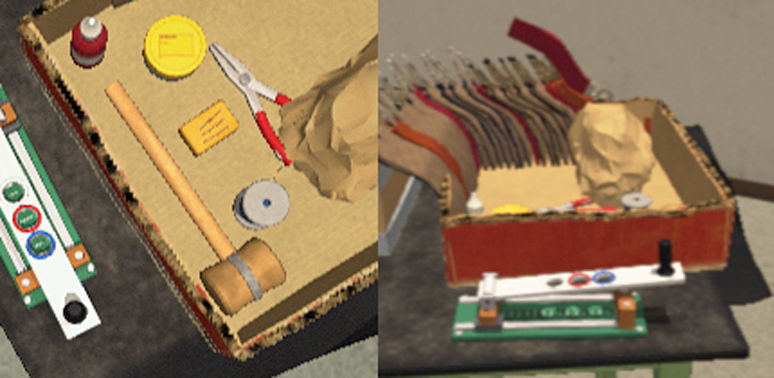

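The box rim is at about z = 95 mm and the rock is below about 150 mm, so I'll fly over at z ≈ 300 mm. The tool's y axis then runs along the bar, towards the hinge.

Emit:
{"method": "apply_moves", "body": {"increments": [[0,-7.5,35,-17.7,-0.3],[0,-7.5,35,-17.7,-0.3],[0,-7.5,35,-17.7,-0.3],[0,-7.5,35,-17.7,-0.3],[0,-7.5,35,-17.7,-0.3],[0,-7.5,35,-17.7,-0.3],[0,-7.5,35,-17.7,-0.3],[0,-7.5,35,-17.7,-0.2],[0,-7.5,35,-17.7,-0.2],[0,-7.5,35,-17.7,-0.2]]}}

```text
t: 1.3
eef_pos: [498.7, -253.9, 301.0]
tcp_rot: [0.328, 1.571, -0.765]
ft_force: [0.2, -0.4, -0.1]
opening: 0.999
```

Emit:
{"method": "apply_moves", "body": {"increments": [[0,0,19.5,-37.7,0],[0,0,19.5,-37.7,0],[0,0,19.5,-37.7,0],[0,0,19.5,-37.7,0],[0,0,19.5,-37.7,0],[0,0,19.5,-37.7,0],[0,0,19.5,-37.7,0],[0,0,19.5,-37.7,0]]}}

```text
t: 2.1
eef_pos: [497.5, 85.9, 300.8]
tcp_rot: [0.929, 1.57, -0.164]
ft_force: [0.7, -0.7, -0.6]
opening: 1.003
```

Emit:
{"method": "apply_moves", "body": {"increments": [[0,0,-1,-40,0],[0,0,-1,-40,0],[0,0,-1,-40,0],[0,0,-1,-40,0],[0,0,-1,-40,0],[0,0,-1,-40,0],[0,30,-0.5,-34,0],[0,40,0,0,0],[0,40,0,0,0],[0,0,0,0,0]]}}

```text
t: 3.1
eef_pos: [364.1, 323.5, 187.1]
tcp_rot: [-1.444, 1.563, -2.537]
ft_force: [1.0, -0.0, 0.4]
opening: 0.998
```

Run:
```python
from h import *
s=status.state();p=s['eef_pos'];u=np.array([np.cos(np.radians(27.4)),np.sin(np.radians(27.4))]);n=np.array([-u[1],u[0]])
print(p,p[:2]@u,p[:2]@n, 'goal 474.5 121.4')
k=u*474.5+n*121.4;print(k, k@u)
```

```text
[364.12204758 323.53236668 187.08075036] 472.1626814252014 119.66812479602623 goal 474.5 121.4
[365.40014637 326.14558564] 474.5
```

Emit:
{"method": "apply_moves", "body": {"increments": [[0,25,2.3,-1.7,0],[0,30,0,0,0],[0,20,0,0,0],[0,10,0,0,0],[0,0,0,0,0]]}}

```text
t: 3.6
eef_pos: [367.6, 327.0, 105.9]
tcp_rot: [-1.237, 1.57, -2.33]
ft_force: [0.1, -0.5, 0.3]
opening: 0.996
```

Run:
```python
from h import *
a=grab('top');b=grab('side')
A=cv2.resize(a['pixels'][150:270,220:340],(600,600),interpolation=cv2.INTER_CUBIC)[:,:,::-1]
B=cv2.resize(b['pixels'][140:240,170:350],(800,444),interpolation=cv2.INTER_CUBIC)[:,:,::-1]
cv2.imwrite('pics/c.png',B);p=status.state();print(p['eef_pos'],p['ft_force'])
```

```text
[367.91636978 327.34974151 106.86750662] [-0.34603861 -0.04235632  0.60954356]
```

View pics/c.png

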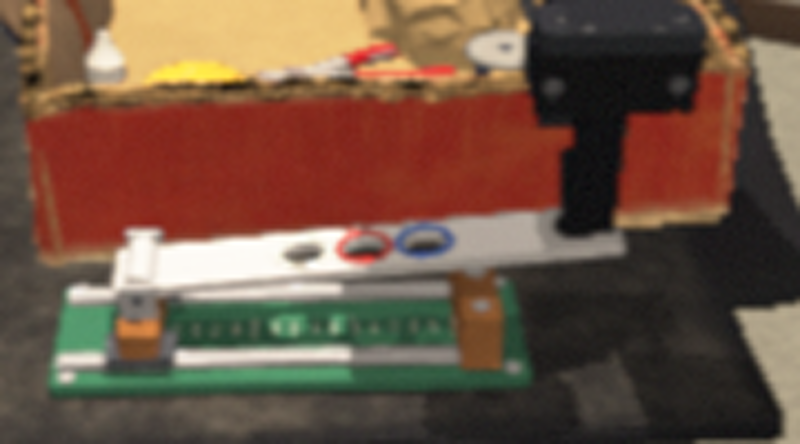

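The near finger stands beside the knob and the tips are just above the bar. Going down the last 20 mm and closing.

Emit:
{"method": "apply_moves", "body": {"increments": [[0,10,-2,0,0],[0,9,0,0,0],[0,0,0,0,0],[1,0,0,0,0],[1,0,0,0,0],[1,0,0,0,0],[1,0,0,0,0],[1,0,0,0,0],[1,0,0,0,0]]}}

```text
t: 4.6
eef_pos: [365.5, 326.1, 86.7]
tcp_rot: [0.974, 1.571, -0.119]
ft_force: [0.5, 0.7, -0.5]
opening: 0.551
```

Emit:
{"method": "apply_moves", "body": {"increments": [[1,0,0,0,0],[1,0,0,0,0],[1,0,0,0,0],[1,0,0,0,0],[1,0,0,0,0],[1,0,0,0,0],[1,0,0,0,0]]}}

```text
t: 5.3
eef_pos: [365.4, 326.3, 86.6]
tcp_rot: [2.707, 1.571, 1.614]
ft_force: [-3.1, 4.4, -0.0]
opening: 0.165
```

The opening is 15.7 mm, so the knob is gripped. Lift it, then draw it along.

Emit:
{"method": "apply_moves", "body": {"increments": [[1,-7,0,0,0],[1,-7,0,0,0],[1,-7,0,0,0],[1,-7,0,0,0],[1,0,0,0,0]]}}

```text
t: 5.8
eef_pos: [365.4, 326.3, 115.2]
tcp_rot: [2.215, 1.57, 1.122]
ft_force: [-2.6, 4.8, -0.6]
opening: 0.163
```

Emit:
{"method": "apply_moves", "body": {"increments": [[1,0,-8,0,0],[1,0,-8,0,0],[1,0,-8,0,0],[1,0,-8,0,0],[1,0,-8,0,0],[1,0,-8,0,0],[1,0,-6,0,0],[1,0,0,0,0],[1,0,0,0,0]]}}

```text
t: 6.7
eef_pos: [317.0, 301.2, 114.4]
tcp_rot: [-1.67, 1.57, -2.763]
ft_force: [-3.9, 5.3, -0.6]
opening: 0.159
```

Run:
```python
from h import *
a=grab('top');b=grab('side')
A=cv2.resize(a['pixels'][130:250,200:320],(450,450),interpolation=cv2.INTER_CUBIC)[:,:,::-1]
B=cv2.resize(b['pixels'][165:240,170:340],(800,353),interpolation=cv2.INTER_CUBIC)[:,:,::-1]
cv2.imwrite('pics/d1.png',A);cv2.imwrite('pics/d2.png',B);p=status.state();print(p['eef_pos'],p['ft_force'],p['opening'])
```

```text
[317.06234876 301.18624078 114.39293836] [-4.82326451  4.91733823 -1.08730797] 0.16087867748421417
```

View pics/d1.png

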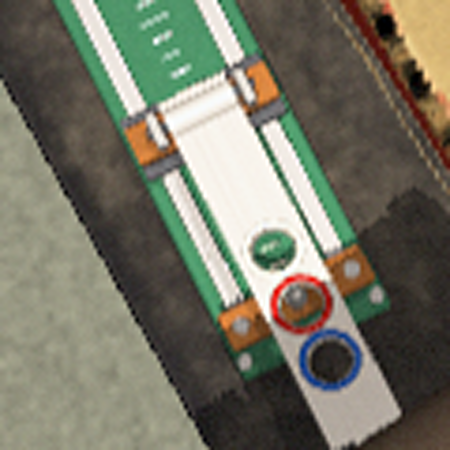

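View pics/d2.png

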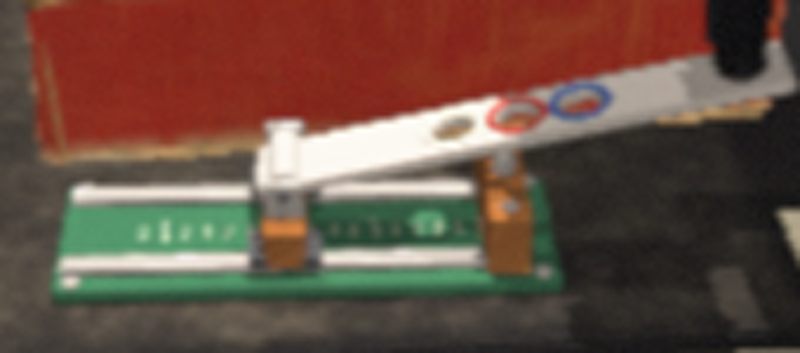

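The peg (297,295) shows inside the red hole, whose centre is at (302,303) in the crop. The fence needs about +8 mm, and the bar's own geometry gives that as it swings down. The target for the knob along the slide is about 4 mm further toward the robot.

Emit:
{"method": "apply_moves", "body": {"increments": [[1,7,0,0,0],[1,7,0,0,0],[1,6,0,0,0],[1,5,-0.8,0,0],[1,5,-0.8,0,0],[1,5,-0.8,0,0],[1,5,-0.8,0,0],[1,4,-0.6,0,0],[1,0,0,0,0],[1,0,0,0,0]]}}

```text
t: 7.8
eef_pos: [314.1, 299.7, 70.5]
tcp_rot: [1.743, 1.571, 0.65]
ft_force: [-4.0, 5.3, 1.1]
opening: 0.161
```

Run:
```python
from h import *
a=grab('top');b=grab('side')
A=cv2.resize(a['pixels'][130:250,200:320],(400,400),interpolation=cv2.INTER_CUBIC)[:,:,::-1]
B=cv2.resize(b['pixels'][165:240,230:305],(400,400),interpolation=cv2.INTER_CUBIC)[:,:,::-1]
cv2.imwrite('pics/e.png',np.hstack([A,B]));p=status.state();print(p['eef_pos'],p['ft_force'],p['opening'])
```

```text
[314.11714581 299.68599537  70.54960592] [-3.31541209  5.62927243  0.0255818 ] 0.16228517258764966
```

View pics/e.png

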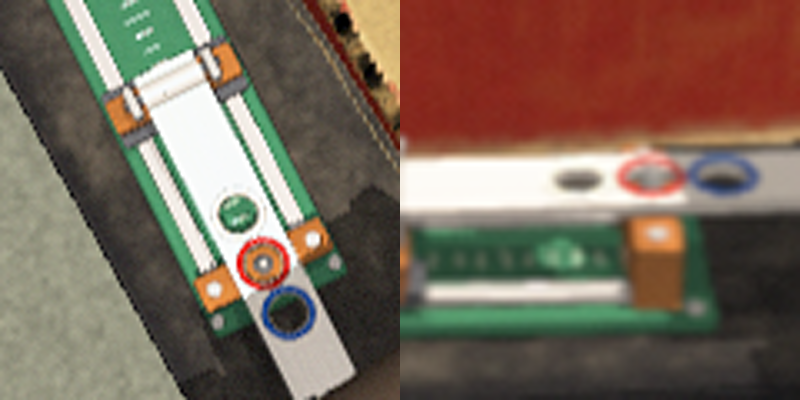

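The peg is centred in the red hole, at (263,263), and the bar is nearly flat. Press down 2 mm more, then open.

Emit:
{"method": "apply_moves", "body": {"increments": [[1,1,0,0,0],[1,1,0,0,0],[1,0,0,0,0],[0,0,0,0,0],[0,0,0,0,0],[0,0,0,0,0],[0,0,0,0,0],[0,0,0,0,0],[0,0,0,0,0]]}}

```text
t: 8.8
eef_pos: [314.2, 299.5, 68.6]
tcp_rot: [0.03, 1.571, -1.063]
ft_force: [0.2, 1.1, -0.0]
opening: 0.609
```

Emit:
{"method": "apply_moves", "body": {"increments": [[0,0,0,0,0],[0,0,0,0,0],[0,0,0,0,0],[0,-15,0,0,0],[0,-30,0,0,0],[0,-30,0,0,0],[0,-30,0,0,0],[0,0,0,0,0]]}}

```text
t: 9.6
eef_pos: [315.2, 300.3, 176.6]
tcp_rot: [1.685, 1.565, 0.592]
ft_force: [0.9, 0.4, -0.6]
opening: 1.002
```

Run:
```python
from h import *
a=grab('top');b=grab('side')
A=cv2.resize(a['pixels'][130:250,200:320],(400,400),interpolation=cv2.INTER_CUBIC)[:,:,::-1]
B=cv2.resize(b['pixels'][160:250,220:310],(400,400),interpolation=cv2.INTER_CUBIC)[:,:,::-1]
cv2.imwrite('pics/f.png',np.hstack([A,B]));p=status.state();print(p['eef_pos'],p['ft_force'],p['opening'])
```

```text
[314.11501476 299.51011651 173.72445118] [ 0.41137798 -0.23250925 -0.65602719] 0.9988510846416664
```

View pics/f.png

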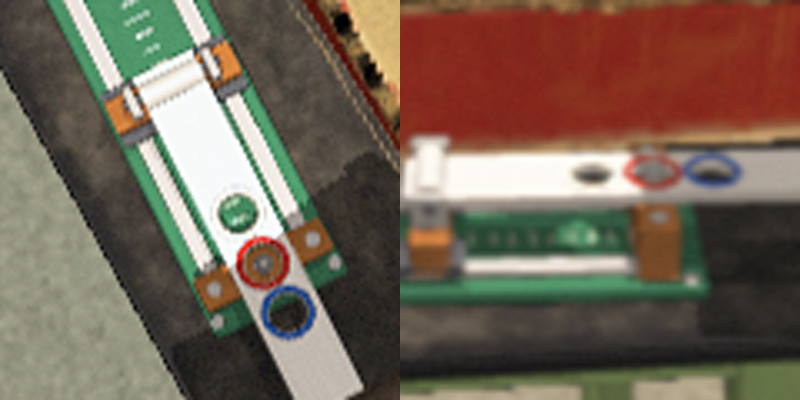

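The peg is centred in the red hole at (263,263). The bar lies flat and the gripper is clear above the knob.

```bash
python3 -c "
from cell import env
print(env.job_done())"
```

```text
the job is handed in; nothing more can be done
None
```

I lifted the stay bar by its knob, drew it about 58 mm toward the robot, lowered the red hole over the peg and let go. The job was handed in at about 9.7 s of the 32 s allowed, and no verdict is reported.

- **Position:** the last pictures show the peg centred in the red hole and the bar lying flat on the fixed fence. I judged this by eye and did not measure the final offset, height or tilt in millimetres.
- **Release:** the gripper was fully open, with its fingertips about 70 mm above the knob. The force reading was back to under 1 N, which is noise.
- **Earlier checks:** before lowering, two separate estimates of the hinge position agreed to within 1 mm. None of the checks failed or disagreed.

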